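# Open the incense-cone jar on the altar

### The arm

A 7-joint arm with a two-finger parallel gripper is mounted at the origin on the work surface. World frame = base frame: x ahead of the robot, y to its left, z up, the work surface at z = 0. Lengths are in m, angles in rad, forces in N, time in s.
With the tool pointing down it reaches from about 0.4 to 0.85 m from the base axis. Payload 10.4 kg.
Tool frame: the origin (TCP) lies between the finger pads; the fingertips stand ahead of it and the grasp point (between the pads) lies 3 mm ahead of it (r.tips_ahead is the z of the fingertips in the tool frame, in m); z points along the fingers, y is the line along which they close (so a half turn about z gives the same grasp; the last joint's range is limited). The gripper opens to 87 mm and grips with 3 to 60 N. Pads are 19 mm wide; open, the fingers measure 117 mm over their backs; the gripper's body (75 mm by 190 mm) begins 51 mm behind the grasp point.
Start: joints at [1.206, 0.332, -0.065, 1.46, 0.022, 1.35, -0.088], TCP at [0.21, -0.589, 0.245] pointing down, gripper open.
Joint ranges: [-2.6, 2.6], [-0.5, 2.12], [-1.47, 1.34], [0.16, 2.42], [-1.27, 4.41], [0.06, 2.06], [-2.6, 2.6]. Speed limits (rad/s): [2.22, 2.22, 2.79, 2.79, 3.14, 3.14, 3.14].

### API

Orientations are given as a unit quaternion [x, y, z, w].
In Python, from bench import telemetry, camera, get_calibration, r gives the robot as it stands.
- The arm moves only by the tool drive_tool, never from a script. Its argument "series" is one flat list of numbers, 7 for each row, row after row: the turn, a rotation vector about the tool's x, y, z in units of 5 degrees (1.0 is 5 degrees), then the shift along the tool's x, y, z in units of 40 mm (1.0 is 40 mm), then the opening, from -1 (shut) to 1 (fully open). A call has 1 to 10 rows; each row is the pose to reach, as a shift and turn from the pose commanded when the call began, along the tool's axes at that moment; what a row does not reach only later rows make up. A row lasts 1/12 s, in which the tool goes at most 41.7 mm and 7.16 degrees, less where a joint would pass 70% of its speed; a pose out of reach is approached as far as the arm can. A call with a gripper value outside its range is refused whole. The fingers move at their own pace and stop on an object; "grip_force" is the grip in N (left out, the last holds). Time passes only in rows, so rows that repeat a pose let the fingers close. It gives the time, the measured TCP pose, the force, the opening and the grip force at its end, in the units of the state.
- telemetry.read_state(): the state, without advancing time (a new reading comes with each control period).
- camera(name): name is "scene" or "side" or "wrist"; returns the picture (420x560x3 uint8, red, green, blue); there is no depth.
- get_calibration(name): a dict with "fovy" (degrees; the focal length in pixels is half the picture's height over the tangent of half this angle, whatever the lens; pixels are square), "cx", "cy" (the principal point, pixels), "dist" ([k1, k2, p1, p2, k3] as OpenCV has them; the pictures are not rectified), "xyz" and "rotation" of the camera in the world. Camera axes: x right, y up, looking along -z (the intrinsics and any distortion apply to the point x, -y, -z); pixel columns grow to the right and rows downward; lengths in m; the calibration is good to about 2 mm. A picture is of the moment at which its call begins: read the wrist's pose just before it. get_calibration takes no time and is no camera call; for the wrist camera it gives the pose at the moment of the call.
- r.close_job(): hands the job in; it is judged then, once.
The state is a dict: "time": time; "joint_positions": joint angles; "joint_vel": joint speeds; "joint_torque": joint torques, N m; "ee_pos": TCP position; "eef_rot": TCP orientation; "ft_force": force on the tool from outside, world axes, zero at the start; "torque": the same for the moment, N m; "width": finger opening in m; "grip_force": force on a finger pad.
Only numpy, scipy, OpenCV 4.12 (cv2) and the standard library are available. Lean on these libraries where they do the work, as an engineer would, in place of code of your own. Each camera call takes 0.05 s, during which the arm holds its last target. There are 200 camera calls.

### The job

Raise the stiff glazed lid of the red incense box to a little past upright, about 100 degrees open, and leave it standing there, short of the ceramic rooster behind it. Then unscrew the cap of the jar inside the box: it may be threaded either way, so if it comes to a dead stop one way, turn it the other way, and do not pull it off by force. Finish while still holding the cap in the gripper, steady and level, at least 8 cm up from where it sat, so that I can take cones out; leave the twin jar outside the box, its cap and the ornaments alone.

Things in the scene. Friction and masses are not known exactly. Their poses are not given: they have to be found in the camera images.
- incense_box: dark red lacquered box with brass trim, fixed; 160 mm (its x) x 180 mm (its y) x 60 mm high without its lid, walls and floor 6 mm; origin at the centre of its underside. The lid is hinged along the upper edge of its far (+x) wall. A jar stands fixed in the rubber collar inside, its axis about 10 mm to the -x side of the box's centre
- lid (a joint): opening angle of the box's lid in rad: 0 closed, 1.57 upright, 1.75 = 100 degrees, free to swing to 2.5; the hinge is stiff (about 0.4 Nm) and the lid stays where it is left; it may start slightly ajar. The lid is a glazed red frame 160 x 180 mm, 40 mm deep
- lid_tab (a point): centre of the lid's brass thumb tab, a disc 22 mm in diameter and 12 mm thick set on edge (its flat sides face along the box's y), on a short stem out of the middle of the lid's front face, 30 mm ahead of that face; the means to raise the lid. In the lid's frame it lies 190 mm from the hinge line and 18 mm above the lid's lower edge (towards the glass)
- lid_hinge (a point): middle of the hinge line, at the box's upper far edge, 60 mm above the step; the line runs along the box's y axis
- jar_a: white porcelain jar with a blue band, fixed; body 64 mm in diameter, shoulder at 36 mm, neck 26 mm in diameter, mouth at 66 mm; origin at the centre of its underside, z up. It stands in the box and its twin jar_b on the mat, or the other way round. One of the two has a left-hand thread, the other a right-hand one; nothing in their looks tells which
- jar_b: the same as jar_a, its twin with the opposite thread; it stands on the mat if jar_a is in the box, and in the box if jar_a is on the mat
- cap_a_center (a point): centre (half-way up) of jar_a's cap: loose, ribbed stainless steel, red disc on top, 48 mm in diameter, 32 mm tall, about 230 g; seated, its centre is 64 mm above the jar's underside. Two lugs hold it: turned the tightening way it stops dead within 0.1 rad; turned the other way it is free from about 50 to 130 degrees and lifts straight off. The axes turn with the cap, z up
- cap_b_center (a point): the same for the cap of jar_b
- mat: dark hard silicone mat beside the box, 110 x 110 x 6 mm, fixed; the twin jar stands on it; origin at the centre of its underside
- rooster: white ceramic rooster figurine, 105 mm tall, about 55 mm across, loose, standing behind the box's lid (to its +x side); a lid swung much past 110 degrees would strike it; origin at the centre of its underside
- acrylic_box: clear acrylic box with a sliding lid and red candles inside, 90 x 120 x 62 mm, loose; it stands beside the incense box on the side opposite to the mat; origin at the centre of its underside
- cone_dish: small aluminium dish 72 mm in diameter, 20 mm high, with one incense cone in it, loose; origin at the centre of its underside
Things that resemble listed ones, but are neither listed nor needed, are in the scene too. Leave any black or purple look-alike of the acrylic_box alone.

How it is judged:
By the outcome, as a careful person would: the job done as asked, in the order asked, and still so for the second after the job is handed in, while the arm keeps its last pose, push and grip.
It also fails if it takes over 58 s, if anything falls off the work surface, if the arm or the gripper's body presses on something with over 40 N, if the wrist force passes 120 N, or if a joint passes its speed limit or range.

## Working session

There is one attempt and no reset: what is moved stays moved. The work goes in short steps, Python scripts to look and compute and a tool call to move; the robot and the scene stay as the last step left them, time stands still between calls to the robot, and variables do not carry over. Pictures are saved under pics/ and viewed, at most 10 in all, crops included, and the job is handed in when it is done.

Besides the shell and the picture viewer there is one more tool, called after "Request:" by a JSON object that holds its "op" and its "data". drive_tool: Moves the arm, as the interface text tells. Its arguments: {"type":"object","properties":{"series":{"type":"array"},"grip_force":{"type":"number"}},"required":["series"]}

```bash
ls; mkdir -p pics; python3 - <<'E'
from bench import telemetry,camera,get_calibration,r
import cv2,numpy as np
s=telemetry.read_state();print(s,r.tips_ahead)
for n in("scene","side","wrist"):
    c=get_calibration(n);print(n,c)
    cv2.imwrite(f"pics/{n}0.png",camera(n)[:,:,::-1])
E
```

```text
pics
{'time': 0.0, 'joint_positions': array([ 1.20638593,  0.33286218, -0.06469892,  1.46091651,  0.02159038,
        1.34989216, -0.08848138]), 'joint_vel': array([ 0.00098698,  0.00090111,  0.00111878, -0.00075026, -0.0011887 ,
       -0.00081853, -0.00152278]), 'joint_torque': array([-1.62475979e-03, -6.23266625e+01,  2.37347366e-02, -3.89906788e+01,
       -6.13463460e-02,  3.97697417e-02,  1.18236185e-04]), 'ee_pos': array([ 0.20937935, -0.58851985,  0.24377181]), 'eef_rot': array([ 9.85427927e-01,  1.70092098e-01, -1.44282415e-04, -6.76360927e-04]), 'ft_force': array([-0.80268086,  0.12705935,  0.18769319]), 'torque': array([ 0.02067631, -0.0284005 ,  0.01385523]), 'grip_force': 0.0, 'width': 0.08681284619234012} 0.022
scene {'fovy': 53.011516445553404, 'cx': 274.7588419408339, 'cy': 212.3163944509471, 'dist': array([-0.12766112,  0.        ,  0.        ,  0.        ,  0.        ]), 'xyz': array([ 1.41595789, -0.20319693,  0.63390775]), 'rotation': array([0.35948939, 0.29981463, 0.56220779, 0.68176313])}
side {'fovy': 57.000596488517594, 'cx': 281.0181687827644, 'cy': 206.49341849145353, 'dist': array([-0.11280058,  0.        ,  0.        ,  0.        ,  0.        ]), 'xyz': array([ 0.15338999, -0.53387047,  0.55685571]), 'rotation': array([ 0.42435671, -0.15123987, -0.32005613,  0.83343383])}
wrist {'fovy': 59.57052885826319, 'cx': 276.73559680530116, 'cy': 209.14437115556422, 'dist': array([-0.08054101,  0.        ,  0.        ,  0.        ,  0.        ]), 'xyz': array([ 0.27848066, -0.56455034,  0.38418712]), 'rotation': array([-0.10954329,  0.07835624, -0.57177854,  0.80927738])}
```

View pics/scene0.png

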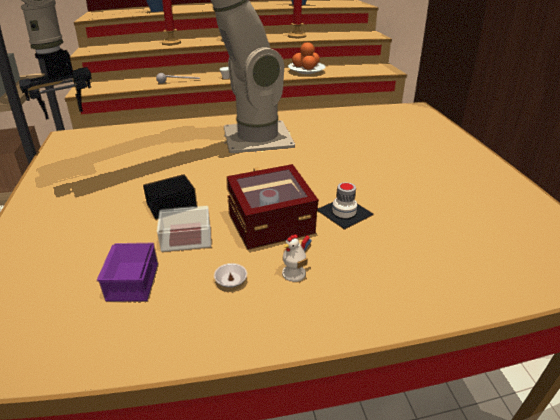

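View pics/side0.png

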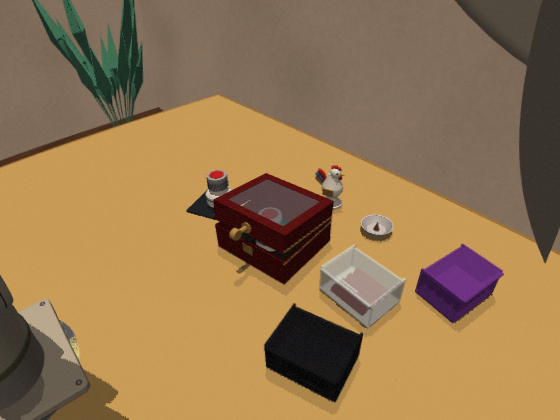

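The scene shows the box at about (272,205), the rooster at (295,258) and the twin jar at (345,200). The side view shows the brass tab at about (240,231) and the lid's top at about (275,205). I'll zoom both.

```bash
cat > h.py <<'E'
import numpy as np,cv2
from scipy.spatial.transform import Rotation as R
from bench import telemetry,camera,get_calibration,r
def ray(c,px):
    f=210/np.tan(np.radians(c["fovy"])/2)
    K=np.array([[f,0,c["cx"]],[0,f,c["cy"]],[0,0,1.]])
    u=cv2.undistortPoints(np.array([[px]],float),K,c["dist"])[0,0]
    return c["xyz"],R.from_quat(c["rotation"]).apply([u[0],-u[1],-1])
def plane(c,px,z):
    o,d=ray(c,px);return o+d*(z-o[2])/d[2]
def tri(c1,p1,c2,p2):
    o,d=ray(c1,p1);q,e=ray(c2,p2)
    t=np.linalg.lstsq(np.c_[d,-e],q-o,rcond=None)[0]
    a,b=o+d*t[0],q+e*t[1];return (a+b)/2,np.linalg.norm(a-b)
def proj(c,P):
    f=210/np.tan(np.radians(c["fovy"])/2)
    K=np.array([[f,0,c["cx"]],[0,f,c["cy"]],[0,0,1.]])
    p=R.from_quat(c["rotation"]).inv().apply(np.atleast_2d(P)-c["xyz"])*[1,-1,-1]
    return cv2.projectPoints(p,np.zeros(3),np.zeros(3),K,c["dist"])[0][:,0]
E
python3 - <<'E'
import cv2,numpy as np
a=cv2.imread("pics/scene0.png")[155:295,210:350];b=cv2.imread("pics/side0.png")[160:300,205:345]
cv2.imwrite("pics/z.png",np.hstack([cv2.resize(i,(400,400),interpolation=cv2.INTER_CUBIC) for i in(a,b)]))
E
```

```text
(no output)
```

View pics/z.png

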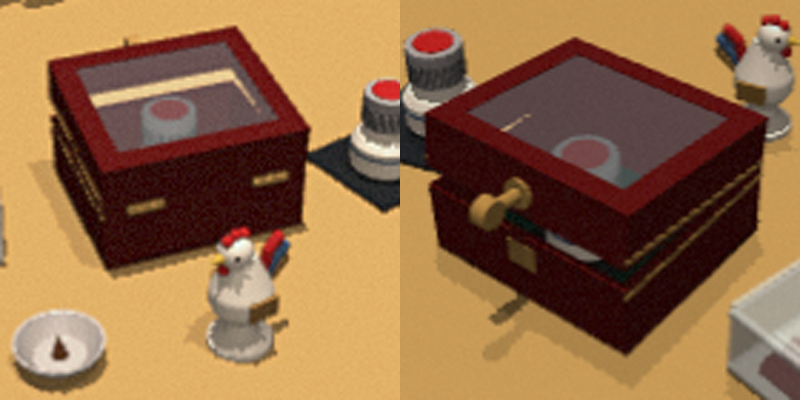

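```bash
python3 - <<'E'
from h import *
S=get_calibration("scene");D=get_calibration("side")
k=140/400
s=lambda u,v:(210+u*k,155+v*k)
d=lambda u,v:(205+(u-400)*k,160+v*k)
T={}
for n,p,q in [("A-x-y",(50,62),(628,215)),("B-x+y",(237,28),(428,118)),("C+x+y",(308,130),(575,38)),("D+x-y",(105,170),(765,122))]:
    print(n,*tri(S,s(*p),D,d(*q)))
    T[n[0]]=tri(S,s(*p),D,d(*q))[0]
print("cap?",tri(S,s(170,108),D,d(588,155)))
for n,p in [("D bot",(112,268)),("C bot",(303,225))]: print(n,plane(S,s(*p),0))
print("A bot",plane(D,d(628,355),0))
print("hinge ctr est D,C at .06: rooster",plane(S,s(240,345),0.0))
print("twin cap",plane(D,d(432,45),.006+.08), plane(S,s(385,90),.086))
P=plane(S,s(112,268),0);Q=plane(S,s(303,225),0)
print("box yaw",np.degrees(np.arctan2(-(Q-P)[0],(Q-P)[1])))
AB=T["B"]-T["A"];AD=T["D"]-T["A"];print("lid top dims",np.linalg.norm(AB),np.linalg.norm(AD))
# tab ray
m=(T["A"]+T["D"]+T["B"]+T["C"])/4; print("mean",m)
print("tab ray",ray(D,d(484,212)))
E
```

```text
A-x-y [ 0.49002081 -0.14912557  0.1173809 ] 0.0010080573282339762
B-x+y [0.45883438 0.02508538 0.11529662] 0.0038908109007101403
C+x+y [0.61442279 0.05134083 0.10049103] 0.001019322451193534
D+x-y [ 0.64145064 -0.12289091  0.09990364] 0.004228175442468468
cap? (array([ 0.53720078, -0.05227508,  0.08549467]), np.float64(0.0041096316562089326))
D bot [ 0.63851915 -0.11924314  0.        ]
C bot [0.61205692 0.05265851 0.        ]
A bot [ 0.48400368 -0.15401559  0.        ]
hinge ctr est D,C at .06: rooster [ 0.7505507  -0.03567626  0.        ]
twin cap [0.53782773 0.14259291 0.086     ] [0.54252046 0.14347666 0.086     ]
box yaw 8.751314049222827
lid top dims 0.17699263060599188 0.15467612930794497
mean [ 0.55118216 -0.04889757  0.10826805]
tab ray (array([ 0.15338999, -0.53387047,  0.55685571]), array([ 0.40411907,  0.65925957, -0.64947088]))
```

```bash
cat >> h.py <<'E'
def plan(pos,yaw,tilt=0):
    "row units from the present pose to TCP pos, tool down, tool x at world yaw (deg)"
    s=telemetry.read_state();Rc=R.from_quat(s["eef_rot"])
    Rt=R.from_euler("z",yaw,degrees=True)*R.from_euler("y",tilt,degrees=True)*R.from_quat([1,0,0,0])
    print("t",round(s["time"],2),"turn",np.round((Rc.inv()*Rt).as_rotvec(degrees=True)/5,2),"shift",np.round(Rc.inv().apply(np.array(pos)-s["ee_pos"])/.04,2))
E
python3 -c "
from h import *
plan((.442,-.065,.20),9.5)"
```

```text
t 0.15 turn [-0.01  0.    2.02] shift [  9.87 -10.38   1.11]
```

Request:
{"op": "drive_tool", "data": {"series": [0,0,2.02,9.87,-10.38,1.11,0.2,0,0,2.02,9.87,-10.38,1.11,0.2,0,0,2.02,9.87,-10.38,1.11,0.2,0,0,2.02,9.87,-10.38,1.11,0.2,0,0,2.02,9.87,-10.38,1.11,0.2,0,0,2.02,9.87,-10.38,1.11,0.2,0,0,2.02,9.87,-10.38,1.11,0.2,0,0,2.02,9.87,-10.38,1.11,0.2,0,0,2.02,9.87,-10.38,1.11,0.2,0,0,2.02,9.87,-10.38,1.11,0.2], "grip_force": 12}}

```text
time: 0.98
ee_pos: [0.3785, -0.2073, 0.2123]
eef_rot: [0.997, 0.083, 0.0, 0.0]
ft_force: [0.6, -1.2, -0.3]
width: 0.0523
grip_force: 0.0
```

```bash
python3 -c "
from h import *
plan((.442,-.065,.20),9.5)"
```

```text
t 0.98 turn [ 0.01 -0.   -0.01] shift [ 2.15 -3.25  0.3 ]
```

Request:
{"op": "drive_tool", "data": {"series": [0,0,0,2.15,-3.25,0.3,0.2,0,0,0,2.15,-3.25,0.3,0.2,0,0,0,2.15,-3.25,0.3,0.2,0,0,0,2.15,-3.25,0.3,0.2,0,0,0,2.15,-3.25,0.3,0.2,0,0,0,2.15,-3.25,0.3,0.2,0,0,0,2.15,-3.25,0.3,0.2]}}

```text
time: 1.57
ee_pos: [0.4414, -0.0674, 0.2002]
eef_rot: [0.997, 0.083, -0.0, 0.0]
ft_force: [0.1, -1.0, 0.3]
width: 0.0523
grip_force: 0.0
```

```bash
python3 - <<'E'
from h import *
s=telemetry.read_state();print(s["ee_pos"],s["joint_positions"])
c=get_calibration("wrist");im=camera("wrist")
print(c["xyz"],proj(c,[.442,-.065,.098]))
cv2.imwrite("pics/w1.png",im[:,:,::-1])
# brass mask
h=cv2.cvtColor(im,cv2.COLOR_RGB2HSV)
E
```

```text
[ 0.4414233  -0.06741964  0.20015447] [ 6.39601173e-01 -8.30873068e-04 -5.82296738e-01  1.94056444e+00
 -1.84573107e-04  1.20221064e+00 -1.34811644e+00]
[ 0.51373427 -0.05561238  0.34046626] [[273.18722443 216.13968915]]
```

View pics/w1.png

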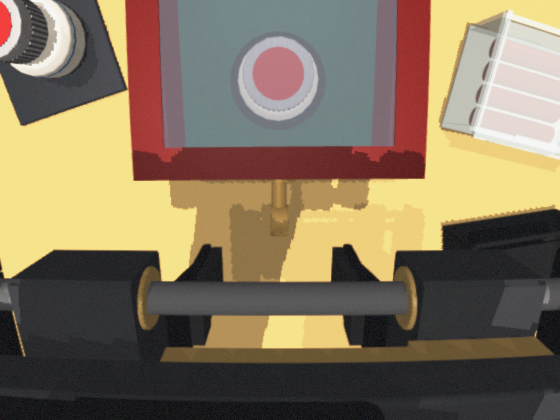

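The wrist view shows the tab disc at about (279,222) and the cap's red disc at (278,73). The lid is square with the picture. Next I'll convert these to positions.

```bash
python3 - <<'E'
from h import *
c=get_calibration("wrist")
print("tab",plane(c,(279,222),.100),"cap top",plane(c,(278,73),.086))
a,b=plane(c,(134,180),.115),plane(c,(425,178),.115);print("lid front corners",a,b,np.linalg.norm(a-b),"yaw",np.degrees(np.arctan2((b-a)[0],-(b-a)[1])))
t=plane(c,(279,222),.100)
plan((t[0],t[1],.101),9.5)
E
```

```text
tab [ 0.43900352 -0.07007153  0.1       ] cap top [ 0.53605255 -0.05341673  0.086     ]
lid front corners [0.45616334 0.02576609 0.115     ] [ 0.48723019 -0.15553422  0.115     ] 0.1839427929281942 yaw 9.723524194219197
t 1.62 turn [ 0.    0.01 -0.02] shift [-0.06  0.04  2.48]
```

Request:
{"op": "drive_tool", "data": {"series": [0,0,0,-0.06,0.04,2.48,0.2,0,0,0,-0.06,0.04,2.48,0.2,0,0,0,-0.06,0.04,2.48,0.2,0,0,0,-0.06,0.04,2.48,0.2,0,0,0,-0.06,0.04,2.48,-1,0,0,0,-0.06,0.04,2.48,-1,0,0,0,-0.06,0.04,2.48,-1,0,0,0,-0.06,0.04,2.48,-1,0,0,0,-0.06,0.04,2.48,-1,0,0,0,-0.06,0.04,2.48,-1], "grip_force": 15}}

```text
time: 2.45
ee_pos: [0.44, -0.069, 0.1018]
eef_rot: [0.997, 0.083, 0.001, 0.0]
ft_force: [0.1, -0.5, 1.0]
width: 0.0202
grip_force: 0.0
```

```bash
python3 - <<'E'
from h import *
s=telemetry.read_state();p=s["ee_pos"];print(p,s["width"],s["ft_force"])
# arc rows in tool axes from current angle
H=np.array([.624,-.0385,.06]);e=np.array([np.cos(np.radians(9.6)),np.sin(np.radians(9.6)),0]);z=np.array([0,0,1])
g=p-.003*z-H;print("grasp u,w",g@e,g[2])
u0,w0=g@e,g[2];rr=np.hypot(u0,w0);a0=np.arctan2(w0,-u0);print("r",rr,"lid deg",np.degrees(a0-np.arctan2(.018,.19)))
Rc=R.from_quat(s["eef_rot"])
for th in range(10,111,5):
    a=np.radians(th)+np.arctan2(.018,.19)
    q=-rr*np.cos(a)*e+rr*np.sin(a)*z-(u0*e+w0*z)
    print(th,np.round(Rc.inv().apply(q)/.04,2))
E
```

```text
[ 0.43998494 -0.06900034  0.10178466] 0.020209351161595213 [ 0.11308956 -0.45281015  0.99017105]
grasp u,w -0.1865246243000514 0.03878465920536954
r 0.19051426524003912 lid deg 6.3344449068284945
10 [ 0.07  0.   -0.3 ]
15 [ 0.2   0.   -0.69]
20 [ 0.36  0.   -1.07]
25 [ 0.56 -0.   -1.44]
30 [ 0.78 -0.   -1.79]
35 [ 1.04 -0.   -2.12]
40 [ 1.32 -0.   -2.42]
45 [ 1.63 -0.   -2.7 ]
50 [ 1.96 -0.   -2.95]
55 [ 2.31 -0.   -3.17]
60 [ 2.68 -0.   -3.36]
65 [ 3.07 -0.   -3.51]
70 [ 3.47 -0.   -3.64]
75 [ 3.87 -0.01 -3.72]
80 [ 4.29 -0.01 -3.77]
85 [ 4.7  -0.01 -3.79]
90 [ 5.12 -0.01 -3.77]
95 [ 5.53 -0.01 -3.71]
100 [ 5.93 -0.01 -3.62]
105 [ 6.33 -0.01 -3.49]
110 [ 6.71 -0.01 -3.33]
```

Request:
{"op": "drive_tool", "data": {"series": [0,0,0,0,0,0,-1,0,0,0,0,0,0,-1,0,0,0,0,0,0,-1,0,0,0,0,0,0,-1,0,0,0,0.07,0,-0.3,-1,0,0,0,0.2,0,-0.69,-1,0,0,0,0.36,0,-1.07,-1,0,0,0,0.56,0,-1.44,-1,0,0,0,0.78,0,-1.79,-1,0,0,0,0.78,0,-1.79,-1], "grip_force": 20}}

```text
time: 3.28
ee_pos: [0.4707, -0.0637, 0.1745]
eef_rot: [0.997, 0.083, -0.0, 0.0]
ft_force: [-8.9, -1.5, 7.1]
width: 0.0117
grip_force: 20.0
```

```bash
cat > arc.py <<'E'
from h import *
import sys
s=telemetry.read_state();p=s["ee_pos"];print(p,s["width"],s["ft_force"],s["grip_force"])
H=np.array([.624,-.0385,.06]);e=np.array([np.cos(np.radians(9.6)),np.sin(np.radians(9.6)),0]);z=np.array([0,0,1])
g=p-.003*z-H;u0,w0=g@e,g[2];rr=np.hypot(u0,w0);a0=np.arctan2(w0,-u0);print("r",rr,"lid deg",np.degrees(a0-np.arctan2(.018,.19)))
Rc=R.from_quat(s["eef_rot"]);rr=.1905
for th in range(int(sys.argv[1]),int(sys.argv[2]),5):
    a=np.radians(th)+np.arctan2(.018,.19)
    q=-rr*np.cos(a)*e+rr*np.sin(a)*z-(u0*e+w0*z)
    print(th,np.round(Rc.inv().apply(q)/.04,2))
E
python3 arc.py 30 81
python3 -c "
from h import *
cv2.imwrite('pics/s2.png',cv2.resize(camera('side')[100:310,150:430,::-1],(560,420)))"
```

```text
[ 0.47069388 -0.06373359  0.17454343] 0.011746956069975733 [-8.90736194 -1.54058014  7.08216711] 19.99575479887426
r 0.19126150731409666 lid deg 30.26395547522732
30 [ 0.   -0.    0.03]
35 [ 0.26 -0.   -0.3 ]
40 [ 0.54 -0.   -0.6 ]
45 [ 0.85 -0.   -0.88]
50 [ 1.18 -0.   -1.13]
55 [ 1.53 -0.   -1.35]
60 [ 1.9  -0.   -1.54]
65 [ 2.29 -0.   -1.7 ]
70 [ 2.68 -0.   -1.82]
75 [ 3.09 -0.   -1.91]
80 [ 3.5  -0.01 -1.96]
```

View pics/s2.png

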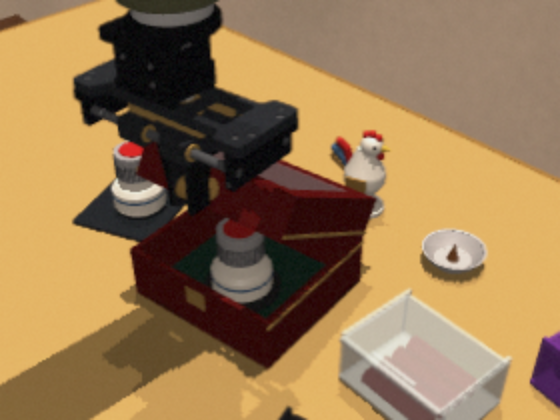

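The lid is rising with the tab held. I'll continue along the arc.

Request:
{"op": "drive_tool", "data": {"series": [0,0,0,0.26,0,-0.32,-1,0,0,0,0.53,0,-0.63,-1,0,0,0,0.84,0,-0.91,-1,0,0,0,1.17,0,-1.17,-1,0,0,0,1.52,0,-1.39,-1,0,0,0,1.89,0,-1.58,-1,0,0,0,2.28,0,-1.74,-1,0,0,0,2.67,0,-1.87,-1,0,0,0,3.08,0,-1.96,-1,0,0,0,3.5,0,-2.01,-1]}}

```text
time: 4.17
ee_pos: [0.6086, -0.0398, 0.2533]
eef_rot: [0.997, 0.083, -0.001, -0.0]
ft_force: [-3.2, 1.1, 1.4]
width: 0.0116
grip_force: 20.0
```

```bash
python3 arc.py 80 106
```

```text
[ 0.6085608  -0.03979777  0.25325358] 0.011603168184184465 [-3.21124561  1.10306112  1.36461275] 19.999843393452466
r 0.19087901527799345 lid deg 79.9486423679202
80 [0.01 0.   0.01]
85 [ 0.42 -0.   -0.01]
90 [ 0.84 -0.    0.01]
95 [ 1.25 -0.    0.07]
100 [ 1.65 -0.    0.16]
105 [ 2.05 -0.    0.29]
```

Request:
{"op": "drive_tool", "data": {"series": [0,0,0,0.42,0,-0.02,-1,0,0,0,0.84,0,0,-1,0,0,0,1.25,0,0.05,-1,0,0,0,1.69,0,0.16,-1,0,0,0,1.69,0,0.16,-1,0,0,0,1.69,0,0.16,-1]}}

```text
time: 4.67
ee_pos: [0.676, -0.0281, 0.2461]
eef_rot: [0.997, 0.083, 0.0, -0.001]
ft_force: [1.8, 2.9, 0.7]
width: 0.012
grip_force: 20.0
```

```bash
python3 arc.py 100 101
python3 -c "
from h import *
a=camera('side')[100:310,190:400,::-1];b=camera('scene')[90:300,170:380,::-1]
cv2.imwrite('pics/s3.png',np.hstack([cv2.resize(x,(400,400)) for x in(a,b)]))"
```

```text
[ 0.67595705 -0.02808128  0.24613835] 0.011991225682472484 [1.82823307 2.91391155 0.71899549] 20.00503612216562
r 0.19064405005455065 lid deg 100.71896819891009
100 [-0.06  0.   -0.01]
```

View pics/s3.png

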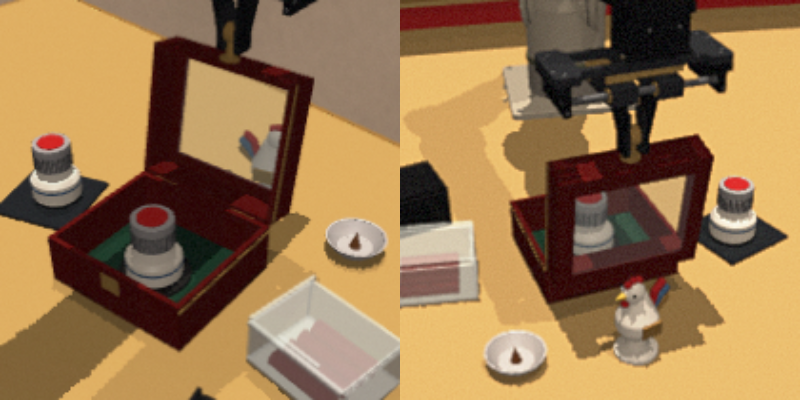

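The lid stands at about 100°, clear of the rooster. The cap's disc is at side pixel (270,213). I'll release and rise.

Request:
{"op": "drive_tool", "data": {"series": [0,0,0,0,0,0,0.2,0,0,0,0,0,0,0.2,0,0,0,0,0,0,0.2,0,0,0,0,0,0,0.2,0,0,0,0,0,-1,0.2,0,0,0,0,0,-2,1,0,0,0,0,0,-2,1]}}

```text
time: 5.35
ee_pos: [0.6767, -0.0295, 0.3354]
eef_rot: [0.997, 0.082, 0.005, 0.0]
ft_force: [0.7, 0.3, 2.3]
width: 0.0507
grip_force: 0.0
```

```bash
python3 - <<'E'
from h import *
c=get_calibration("side");im=camera("side")
h=cv2.cvtColor(im,cv2.COLOR_RGB2HSV)
m=((h[...,0]<6)|(h[...,0]>174))&(h[...,1]>170)&(h[...,2]>140)
n,l,st,ce=cv2.connectedComponentsWithStats(m.astype(np.uint8))
for i in range(1,n):
    if st[i,4]>40: print(st[i],ce[i],plane(c,ce[i],.087))
cam=telemetry.read_state();print(cam["ee_pos"],cam["width"],cam["joint_positions"])
plan((.5365,-.053,.2),9.6-40)
plan((.48,-.063,.32),9.6-40)
E
```

```text
[210 171  13   7  74] [216.01351351 174.22972973] [0.54045038 0.14710968 0.087     ]
[ 0.67632655 -0.02944217  0.3318917 ] 0.054381842448330095 [ 0.34851696  0.47984651 -0.5818196   1.13622245  0.25810732  1.58704484
 -1.5793399 ]
t 5.4 turn [-0.01 -0.09  7.97] shift [-3.57  0.    3.27]
t 5.4 turn [-0.01 -0.09  7.97] shift [-4.98  0.02  0.26]
```

Request:
{"op": "drive_tool", "data": {"series": [0,0,0,-1,0,0,1,0,0,1.4,-2,0,0,1,0,0,2.8,-3,0,0,1,0,0,4.2,-3.57,0,0.3,1,0,0,5.6,-3.57,0,1.3,1,0,0,7,-3.57,0,2.2,1,0,0,7.6,-3.57,0,3.2,1,0,0,7.6,-3.57,0,3.2,1,0,0,7.6,-3.57,0,3.2,1,0,0,7.6,-3.57,0,3.2,1]}}

```text
time: 6.23
ee_pos: [0.5351, -0.053, 0.2008]
eef_rot: [0.969, -0.245, 0.001, -0.0]
ft_force: [-0.1, -0.3, 0.2]
width: 0.0868
grip_force: 0.0
```

```bash
python3 - <<'E'
from h import *
cv2.imwrite("pics/w4.png",camera("wrist")[:,:,::-1])
c=get_calibration("side");im=camera("side")
h=cv2.cvtColor(im,cv2.COLOR_RGB2HSV)
m=((h[...,0]<6)|(h[...,0]>174))&(h[...,1]>170)&(h[...,2]>100)
n,l,st,ce=cv2.connectedComponentsWithStats(m.astype(np.uint8))
for i in range(1,n):
    if st[i,4]>40: print(st[i],ce[i],plane(c,ce[i],.086))
s=telemetry.read_state();print(s["ee_pos"],s["joint_positions"],s["width"])
plan((.536,-.053,.076),-28)
E
```

```text
[284 120  23  12 118] [294.83050847 125.55932203] [0.85676374 0.21642929 0.086     ]
[313 130  39  15 212] [332.15566038 137.45283019] [0.87799752 0.09134061 0.086     ]
[210 171  13   7  75] [216.06666667 174.18666667] [0.54147266 0.14863359 0.086     ]
[216 203  32  25  42] [229.33333333 215.54761905] [ 0.4726799  -0.00236411  0.086     ]
[302 220  27  25  47] [314.53191489 231.82978723] [ 0.56154556 -0.15301494  0.086     ]
[ 0.53569968 -0.05298882  0.20136636] [ 0.49415324  0.21206944 -0.54109616  1.7294038   0.11602201  1.22815249
 -2.14274625] 0.08684247215568579
t 6.33 turn [-0.02 -0.04 -0.09] shift [-0.    0.    3.13]
```

View pics/w4.png

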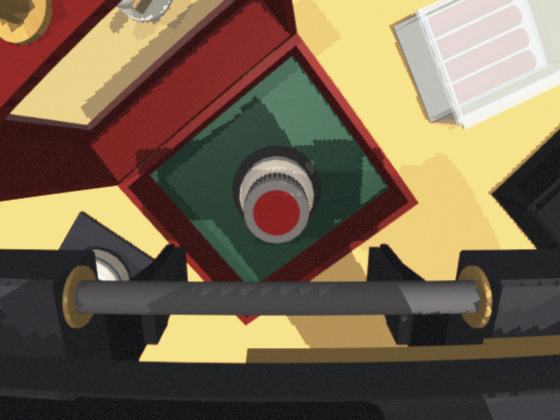

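```bash
python3 - <<'E'
from h import *
c=get_calibration("wrist")
p=plane(c,(276.7,212),.086);print(p)
# box inner/outer rim corners seen
for q in[(128,185),(297,38),(413,203)]:print(plane(c,q,.06))
plan((p[0],p[1],.076),-28)
E
```

```text
[ 0.53646696 -0.05314188  0.086     ]
[0.60590419 0.04349049 0.06      ]
[ 0.63714785 -0.12441076  0.06      ]
[ 0.4844627  -0.14923558  0.06      ]
t 6.33 turn [-0.02 -0.04 -0.09] shift [ 0.01 -0.    3.13]
```

Descend and grip.

Request:
{"op": "drive_tool", "data": {"series": [0,0,0,0.01,0,1,1,0,0,0,0.01,0,2,1,0,0,0,0.01,0,2.7,1,0,0,0,0.01,0,3.12,1,0,0,0,0.01,0,3.12,-1,0,0,0,0.01,0,3.12,-1,0,0,0,0.01,0,3.12,-1,0,0,0,0.01,0,3.12,-1,0,0,0,0.01,0,3.12,-1,0,0,0,0.01,0,3.12,-1], "grip_force": 40}}

```text
time: 7.17
ee_pos: [0.5354, -0.0534, 0.0751]
eef_rot: [0.969, -0.246, 0.001, 0.0]
ft_force: [-0.0, -0.1, 0.4]
width: 0.0552
grip_force: 0.0
```

Request:
{"op": "drive_tool", "data": {"series": [0,0,0,0,0,0,-1,0,0,0,0,0,0,-1,0,0,0,0,0,0,-1]}}

```text
time: 7.42
ee_pos: [0.535, -0.0533, 0.0746]
eef_rot: [0.969, -0.246, 0.0, 0.0]
ft_force: [-1.6, -0.8, 5.9]
width: 0.0472
grip_force: 40.0
```

```bash
python3 -c "
from h import *
s=telemetry.read_state();print(s['torque'],s['ft_force'],s['width'],s['grip_force'],s['joint_positions'][6],s['joint_torque'])
plan((.5365,-.053,.076),10)"
```

```text
[0.0912824  0.36321871 0.00257689] [-1.62187077 -0.79401575  5.92562858] 0.047246594897267735 40.00119796022773 -2.213743599775105 [-9.45756747e-02 -5.06375420e+01 -5.42454064e+00 -3.10230374e+01
  8.88270233e-02 -4.67655463e-01 -1.27910558e-02]
t 7.42 turn [ 0.   -0.01 -7.7 ] shift [ 0.03 -0.02 -0.04]
```

Request:
{"op": "drive_tool", "data": {"series": [0,0,-0.4,0,0,0,-1,0,0,-0.8,0,0,0,-1,0,0,-1.2,0,0,0,-1,0,0,-1.6,0,0,0,-1,0,0,-2,0,0,0,-1]}}

```text
time: 7.83
ee_pos: [0.5356, -0.0535, 0.0746]
eef_rot: [0.987, -0.16, 0.001, 0.0]
ft_force: [3.2, -1.7, 2.8]
width: 0.0472
grip_force: 40.0
```

```bash
python3 -c "
from h import *
s=telemetry.read_state();print(s['torque'],s['ft_force'],s['width'],s['grip_force'],s['joint_torque'][6])
plan((.5365,-.053,.076),10)"
```

```text
[-0.12732784 -0.50400439 -0.08652799] [ 3.23588111 -1.66607472  2.84296892] 0.04716026572292069 40.00107974745333 -0.7896735146641731
t 7.83 turn [ 0.   -0.03 -5.69] shift [ 0.02 -0.02 -0.03]
```

Request:
{"op": "drive_tool", "data": {"series": [0,0,0,0,0,0,-1,0,0,0,0,0,0,-1,0,0,0,0,0,0,-1]}}

```text
time: 8.08
ee_pos: [0.5355, -0.0535, 0.0746]
eef_rot: [0.987, -0.162, 0.001, 0.0]
ft_force: [2.8, -1.5, 5.3]
width: 0.0472
grip_force: 40.0
```

```bash
python3 -c "
from h import *
s=telemetry.read_state();print(s['torque'],s['ft_force'],s['width'],s['grip_force'],s['joint_torque'][6],s['joint_vel'][6])
print(s['joint_positions'][6]);plan((.5365,-.053,.076),10)"
```

```text
[-0.18988619 -0.66488018  0.00699202] [ 2.83551812 -1.52379682  5.34003416] 0.047208724826620786 40.00115383649245 0.008212840184569359 0.0005619606197912138
-2.0503551194109617
t 8.08 turn [ 0.   -0.02 -5.72] shift [ 0.02 -0.02 -0.03]
```

Request:
{"op": "drive_tool", "data": {"series": [0,0,-0.6,0,0,0,-1,0,0,-1.2,0,0,0,-1,0,0,-1.8,0,0,0,-1,0,0,-2.4,0,0,0,-1,0,0,-3,0,0,0,-1,0,0,-3.6,0,0,0,-1]}}

```text
time: 8.58
ee_pos: [0.5356, -0.0533, 0.0746]
eef_rot: [1.0, -0.004, 0.001, 0.0]
ft_force: [4.2, -1.3, 5.7]
width: 0.0474
grip_force: 40.0
```

```bash
python3 -c "
from h import *
s=telemetry.read_state();print(s['torque'],s['ft_force'],s['width'],s['grip_force'],s['joint_torque'][6],s['joint_vel'][6])
print(s['joint_positions'][6]);plan((.5365,-.053,.076),48)
cv2.imwrite('pics/w5.png',camera('wrist')[100:340,100:460,::-1])
"
```

```text
[-0.04783761 -0.70284344 -0.03466257] [ 4.16478901 -1.26813147  5.69407205] 0.04741537398538483 40.00073414761573 -1.183190569281578 0.5865717300298824
-1.7524281950833787
t 8.58 turn [ 0.01 -0.02 -9.69] shift [ 0.02 -0.01 -0.04]
```

View pics/w5.png

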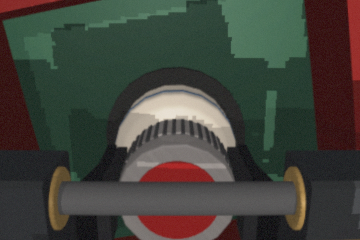

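The wrist's z torque is close to zero after 28°, with no dead stop, so the cap is turning freely and I'll continue.

Request:
{"op": "drive_tool", "data": {"series": [0,0,-1,0,0,0,-1,0,0,-2,0,0,0,-1,0,0,-3,0,0,0,-1,0,0,-4,0,0,0,-1,0,0,-5,0,0,0,-1,0,0,-6,0,0,0,-1,0,0,-7,0,0,0,-1,0,0,-8,0,0,0,-1,0,0,-9,0,0,0,-1,0,0,-10,0,0,0,-1]}}

```text
time: 9.47
ee_pos: [0.5355, -0.0525, 0.0746]
eef_rot: [0.907, 0.42, 0.001, 0.0]
ft_force: [2.8, 2.2, 5.8]
width: 0.0469
grip_force: 40.0
```

Request:
{"op": "drive_tool", "data": {"series": [0,0,0,0,0,-0.05,-1,0,0,0,0,0,-0.1,-1,0,0,0,0,0,-0.1,-1]}}

```text
time: 9.72
ee_pos: [0.5343, -0.0532, 0.0778]
eef_rot: [0.909, 0.417, -0.0, -0.0]
ft_force: [1.9, 1.4, -1.7]
width: 0.047
grip_force: 40.0
```

```bash
python3 -c "
from h import *
s=telemetry.read_state();print(s['torque'],s['ft_force'],s['width'],s['grip_force'],s['joint_torque'][6],s['joint_positions'][6])
plan((.5365,-.053,.076),48)"
```

```text
[ 0.13065704 -0.3841006  -0.01109759] [ 1.88017309  1.41781527 -1.73132872] 0.04701903422855028 40.001376047730446 0.08633730467408895 -0.938741035695608
t 9.72 turn [-0.01  0.    0.26] shift [0.04 0.04 0.04]
```

The cap is free: Fz is about its weight. I'll lift straight up.

Request:
{"op": "drive_tool", "data": {"series": [0,0,0,0,0,-0.15,-1,0,0,0,0,0,-0.4,-1,0,0,0,0,0,-0.8,-1,0,0,0,0,0,-1.2,-1,0,0,0,0,0,-1.6,-1,0,0,0,0,0,-2,-1,0,0,0,0,0,-2.4,-1,0,0,0,0,0,-2.7,-1,0,0,0,0,0,-2.9,-1,0,0,0,0,0,-3,-1]}}

```text
time: 10.55
ee_pos: [0.5347, -0.0533, 0.199]
eef_rot: [0.908, 0.418, 0.0, 0.0]
ft_force: [-0.2, -1.1, -2.0]
width: 0.0474
grip_force: 40.0
```

Request:
{"op": "drive_tool", "data": {"series": [0,0,0,0,0,0,-1,0,0,0,0,0,0,-1,0,0,0,0,0,0,-1,0,0,0,0,0,0,-1,0,0,0,0,0,0,-1,0,0,0,0,0,0,-1]}}

```text
time: 11.05
ee_pos: [0.5345, -0.0532, 0.1976]
eef_rot: [0.908, 0.419, -0.0, -0.0]
ft_force: [-0.3, -0.7, -2.2]
width: 0.0468
grip_force: 40.0
```

```bash
python3 -c "
from h import *
s=telemetry.read_state();print(s['torque'],s['ft_force'],s['width'],s['grip_force'],s['ee_pos'],s['eef_rot'])
a=camera('side')[100:310,190:400,::-1];b=camera('scene')[90:300,170:380,::-1]
cv2.imwrite('pics/s6.png',np.hstack([cv2.resize(x,(400,400)) for x in(a,b)]))"
```

```text
[-0.00555955 -0.09974358  0.00602583] [-0.30900744 -0.69971768 -2.15900646] 0.04682599020121884 40.001300883013755 [ 0.53447886 -0.05319214  0.19759496] [ 9.08200481e-01  4.18535308e-01 -2.16359780e-04 -1.91053850e-04]
```

View pics/s6.png

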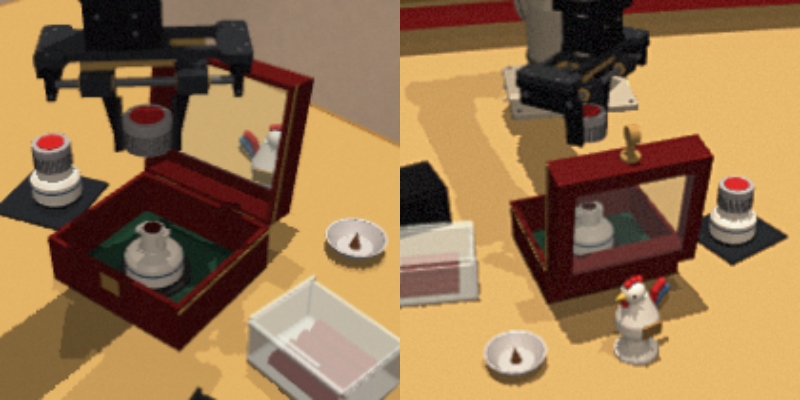

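The picture shows the cap held level at (150,130), about 12 cm above its seat, with the jar mouth open at (153,228). The lid still stands, and the rooster and twin jar are untouched.

```bash
python3 -c "
from bench import r
print(r.close_job())"
```

```text
the job is handed in; nothing more can be done
None
```

The job is handed in: the lid stands at about 100°, short of the rooster, and the cap turned free anticlockwise without force and is held level about 12 cm above its seat, with the twin jar and ornaments left alone.

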